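Reset the tripped scroll-saw controller

ROBOT

A 6-joint arm with a two-finger parallel gripper is mounted at the origin on the work surface. World frame = base frame: x ahead of the robot, y to its left, z up, the work surface at z = 0. Lengths are in m, angles in rad, forces in N, time in s.
With the tool pointing down it reaches from about 0.375 to 0.975 m from the base axis. Payload 3.8 kg.
Tool frame: the origin (TCP) lies midway between the tips of the shut fingers; the grasp point (between the pads) lies 19 mm behind it; z points along the fingers, y is the line along which they close (so a half turn about z gives the same grasp; the last joint's range is limited). The gripper opens to 85 mm and grips with 20 to 120 N. Pads are 22 mm wide; open, the fingers measure 114 mm over their backs; the gripper's body (76 mm by 85 mm) begins 54 mm behind the grasp point. The pads swing forward as they close: fully open they stand 13 mm farther back than shut.
Start: joints at [-1.201, 0.264, 1.604, -0, 1.274, -0.037], TCP at [0.267, -0.62, 0.197] pointing down, gripper open.
Joint ranges: [-2.63, 2.63], [-0.94, 2.18], [0.31, 2.57], [-1.31, 4.45], [0, 2.66], [-2.55, 2.55]. Speed limits (rad/s): [2.57, 2.57, 3.14, 3.14, 3.14, 3.14].

INTERFACE

Orientations are given as a rotation vector (axis times angle).
In Python, from workcell import bot, imaging gives the robot as it stands.
- The arm moves only by the tool step_arm, never from a script. Its argument "series" is a list of rows, each an object of numbers: "grip": the closure, from -1 (fully open) to 1 (shut); "x", "y", "z": the shift along the tool's x, y, z normalised to -1 to 1, where 1 is 500 mm; "ax", "ay", "az": the turn, a rotation vector about the tool's x, y, z normalised to -1 to 1, where 1 is 30 degrees. A call has 1 to 12 rows; each row is the pose to reach, as a shift and turn from the pose commanded when the call began, along the tool's axes at that moment; what a row does not reach only later rows make up. A row lasts 1/10 s, in which the tool goes at most 50 mm and 8.59 degrees, less where a joint would pass 70% of its speed; a pose out of reach is approached as far as the arm can. A call with a number of a shift or a turn outside -1 to 1 is refused whole. A call with a gripper value outside its range is refused whole. The fingers move at their own pace and stop on an object; "force" is the grip in N (left out, the last holds). Time passes only in rows, so rows that repeat a pose let the fingers close. It gives the time, the measured TCP pose, the force, the opening and the grip force at its end, in the units of the state.
- bot.read_state(): the state, without advancing time (a new reading comes with each control period).
- imaging.read_camera(name): name is "side" or "top"; returns a dict with "img" (400x640x3 uint8, red, green, blue), "fx", "fy", "cx", "cy" (pixels), "R" (3x3) and "t" (3): a world point X has camera coordinates R X + t. Camera axes: x right, y down, z forward; pixel columns grow to the right and rows downward; lengths in m; the calibration is good to about 2 mm. A picture is of the moment at which its call begins. There is no depth.
- bot.finish_job(): hands the job in; it is judged then, once.
The state is a dict: "time": time; "q": joint angles; "joint_vel": joint speeds; "joint_torque": joint torques, N m; "tool_pos": TCP position; "tcp_rot": TCP orientation; "wrist_force": force on the tool from outside, world axes, zero at the start; "torque": the same for the moment, N m; "width": opening from 0.0 (shut) to 1.0 (fully open); "grip_force": force on a finger pad.
Only numpy, scipy, OpenCV 4.12 (cv2) and the standard library are available. Lean on these libraries where they do the work, as an engineer would, in place of code of your own. Each camera call takes 0.05 s, during which the arm holds its last target. There are 200 camera calls.

TASK

The scroll saw's controller has tripped: on its control box press the round key fully down and let it come up, then do the same with the square key, never two at a time, and leave the long bar key and the loose things lying on the bench alone. Then take the wooden-handled reset pin out of its block, put its steel rod through the collared hole in the box's top and hold the recessed reset button fully down with it. Finish while still gripping the pin and holding the button down.

Things in the scene. Friction and masses are not known exactly. Their poses are not given: they have to be found in the camera images.
- panel: Control box: grey painted steel, 170 (x) x 220 (y) x 70 mm high, fixed on the bench, turned up to 0.4 rad about vertical. Origin: centre of its underside, on the bench; x points away from the robot at yaw 0, z up. The keys stand on its top in a row along its y axis at x = -40 mm; the reset aperture is at x = +45, y = +55 mm.
- aperture (a point): Centre of the mouth of the reset hole: a vertical round hole 16 mm across through a dark steel collar (32 mm outside, 4 mm high) and the 6 mm thick top of the box. The mouth is 74 mm above the bench. Axes as the box's.
- reset_top (a point): Centre of the flat top of the recessed reset button, a white 21 mm disc straight below the hole, its top 26 mm below the mouth (48 mm above the bench) when up. It moves with the button.
- reset (a joint): Travel of the recessed reset button in m: 0 up, 0.006 fully down. It springs back when released; about 1.5 N starts it and 4 N holds it fully down.
- round_top (a point): Round key. The cap is a white plastic disc 32 mm across, on a black 50 x 50 x 8 mm mount fixed on the control box's top. This point is the centre of the cap's flat top, 88 mm above the bench when up; it moves with the cap. The three keys stand 68 mm apart in a straight row along the box's near edge, in an order that changes from run to run.
- round_key (a joint): Travel of the round key in m: 0 up, 0.006 fully down. It springs back when released; about 1.5 N starts it and 4 N holds it fully down.
- square_top (a point): Square key. The cap is a white plastic square 27 x 27 mm, on a black 50 x 50 x 8 mm mount fixed on the control box's top. This point is the centre of the cap's flat top, 88 mm above the bench when up; it moves with the cap. The three keys stand 68 mm apart in a straight row along the box's near edge, in an order that changes from run to run.
- square_key (a joint): Travel of the square key in m: 0 up, 0.006 fully down. It springs back when released; about 1.5 N starts it and 4 N holds it fully down.
- bar_top (a point): Bar key, to be left alone. The cap is a white plastic narrow bar 13 x 40 mm, long along the box's y axis, on a black 50 x 50 x 8 mm mount fixed on the control box's top. This point is the centre of the cap's flat top, 88 mm above the bench when up; it moves with the cap. The three keys stand 68 mm apart in a straight row along the box's near edge, in an order that changes from run to run.
- bar_key (a joint): Travel of the bar key in m: 0 up, 0.006 fully down. It springs back when released; about 1.5 N starts it and 4 N holds it fully down.
- holder: Wooden block 80 x 80 x 45 mm fixed on the bench, with an 11 mm hole 35 mm deep in the middle of its top in which the pin stands upright. Origin: centre of its underside.
- pin: Reset pin, loose, about 70 g, 145 mm long: a straight steel rod 8 mm in diameter and 85 mm long with a flat end, then a round straight light-wood handle 24 mm in diameter and 60 mm long. Origin: centre of the rod's free end, which starts 10 mm above the bench in the block; z runs along the pin towards the handle, which spans z = 85 to 145 mm.
- handle_mid (a point): Middle of the pin's handle, on its axis, 115 mm from the rod's end; 125 mm above the bench at the start.
- blade_jar: Bystander: glass jar 50 mm across, 70 mm high. Origin: centre of its underside.
- sanding_block: Bystander: cork sanding block 110 x 60 x 36 mm. Origin: centre of its underside.
- screwdriver: Bystander: screwdriver lying on the bench. Its x axis runs from handle to tip.
- fret_panel: Bystander: fret-cut wooden panel 130 x 110 x 12 mm lying flat. Origin: centre of its underside.
Things that resemble listed ones, but are neither listed nor needed, are in the scene too. Leave any purple or turquoise look-alike of the pin alone.

How it is judged:
By the outcome, as a careful person would: the job done as asked, in the order asked, and still so for the second after the job is handed in, while the arm keeps its last pose, push and grip.
It also fails if it takes over 51 s, if anything falls off the work surface, if the arm or the gripper's body presses on something with over 40 N, if the wrist force passes 120 N, or if a joint passes its speed limit or range.

## Working session

There is one attempt and no reset: what is moved stays moved. The work goes in short steps, Python scripts to look and compute and a tool call to move; the robot and the scene stay as the last step left them, time stands still between calls to the robot, and variables do not carry over. Pictures are saved under pics/ and viewed, at most 10 in all, crops included, and the job is handed in when it is done.

Besides the shell and the picture viewer there is one more tool, called after "Emit:" as a command line: name --argument value ..., lists and objects as JSON in quotes. step_arm: Moves the arm, as the interface text tells. Scaled input: -1 to 1 covers 500 mm each way for a shift and 30 degrees each way for a turn. Its arguments: {"type":"object","properties":{"series":{"type":"array","items":{"type":"object","properties":{"grip":{"type":"number"},"x":{"type":"number","minimum":-1,"maximum":1},"y":{"type":"number","minimum":-1,"maximum":1},"z":{"type":"number","minimum":-1,"maximum":1},"ax":{"type":"number","minimum":-1,"maximum":1},"ay":{"type":"number","minimum":-1,"maximum":1},"az":{"type":"number","minimum":-1,"maximum":1}}}},"force":{"type":"number"}},"required":["series"]}

```bash
mkdir -p pics; python3 - <<'E'
from workcell import bot, imaging
import cv2, numpy as np
for n in ("top","side"):
    c=imaging.read_camera(n); cv2.imwrite(f"pics/{n}0.png",c["img"][:,:,::-1])
    R=np.array(c["R"]);print(n,c["fx"],c["cx"],c["cy"],R.round(3).tolist(),(-R.T@c["t"]).round(3))
s=bot.read_state();print(s["time"],s["tool_pos"],s["tcp_rot"],s["wrist_force"],s["width"])
E
```

```text
top 373.08402438500684 324.11572168039595 197.36651547402738 [[-0.005, -1.0, 0.021], [-0.995, 0.003, -0.103], [0.103, -0.021, -0.994]] [ 0.498 -0.025  1.133]
side 431.6315105182172 324.17488883303434 196.0878802316356 [[-0.818, -0.575, 0.003], [-0.428, 0.605, -0.671], [0.384, -0.55, -0.741]] [0.152 0.608 0.978]
0.1 [ 0.26679016 -0.61924293  0.19547093] [-3.07486215e+00 -6.34195003e-01  5.99151210e-04] [ 0.66665554  1.4801608  -0.05784293] 1.001386035039433
```

View pics/top0.png

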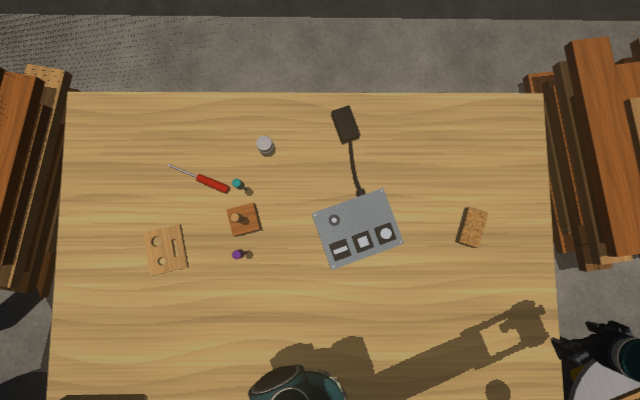

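View pics/side0.png

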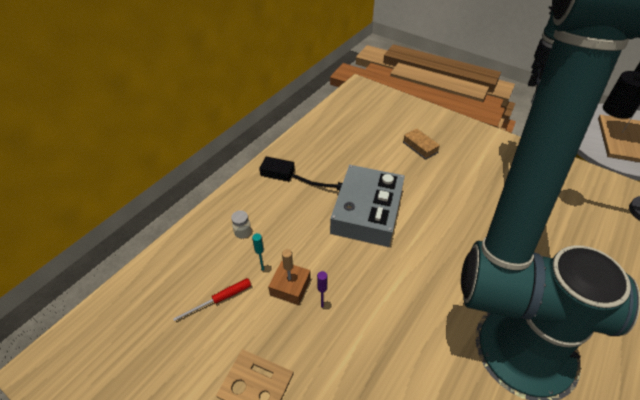

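Top view: the box is at (357,228), with bar key (341,250), square key (363,241), round key (386,233) and collar (334,220). Pin candidates are the wooden one in its block (237,217), turquoise (238,184) and purple (238,254). I choose the wooden one at (237,217), which is at (288,262) in the side view, and check it in a close crop.

```bash
cat > h.py <<'E'
import numpy as np, cv2
def ray(c,u,v):
    R=np.array(c["R"]);o=-R.T@np.array(c["t"])
    return o,R.T@np.array([(u-c["cx"])/c["fx"],(v-c["cy"])/c["fy"],1])
def plane(c,u,v,z):
    o,d=ray(c,u,v);return o+d*(z-o[2])/d[2]
def proj(c,X):
    p=np.array(c["R"])@X+np.array(c["t"]);return c["fx"]*p[0]/p[2]+c["cx"],c["fy"]*p[1]/p[2]+c["cy"]
E
python3 - <<'E'
from workcell import bot, imaging
from h import *
t=imaging.read_camera("top");s=imaging.read_camera("side")
a=cv2.resize(t["img"][165:275,220:320],None,fx=4,fy=4,interpolation=3)
b=cv2.resize(t["img"][180:275,305:410],None,fx=4,fy=4,interpolation=3)
d=cv2.resize(s["img"][150:310,250:420],None,fx=4,fy=3.6,interpolation=3)[:576]
cv2.imwrite("pics/c1.png",np.hstack([cv2.resize(a,(380,418)),b[:418].copy() if b.shape[0]>=418 else cv2.copyMakeBorder(b,0,418-b.shape[0],0,0,0)])[:,:800,::-1])
cv2.imwrite("pics/c2.png",d[:,:,::-1])
for c,n,roi in((t,"top",(310,185,405,270)),(s,"side",(330,165,405,230))):
    x0,y0,x1,y1=roi;im=c["img"][y0:y1,x0:x1]
    m=(im.min(2)>185).astype(np.uint8)
    k,l,st,ce=cv2.connectedComponentsWithStats(m)
    for i in range(1,k):
        if st[i,4]>15:
            u,v=ce[i]+[x0,y0];print(n,st[i].tolist(),u.round(1),v.round(1),plane(c,u,v,.088).round(4))
E
```

```text
side [54, 10, 8, 6, 37] 387.5 177.6 [ 0.5048 -0.218   0.088 ]
side [50, 27, 8, 6, 38] 383.4 194.3 [ 0.4817 -0.154   0.088 ]
side [47, 43, 4, 9, 25] 378.6 212.3 [ 0.4594 -0.0895  0.088 ]
```

View pics/c1.png

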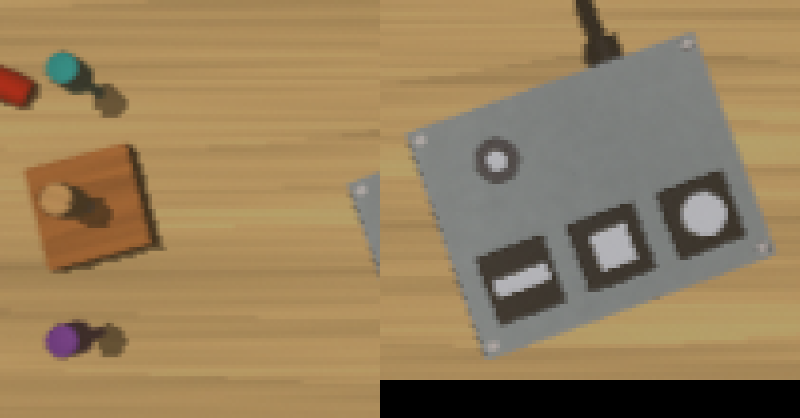

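View pics/c2.png

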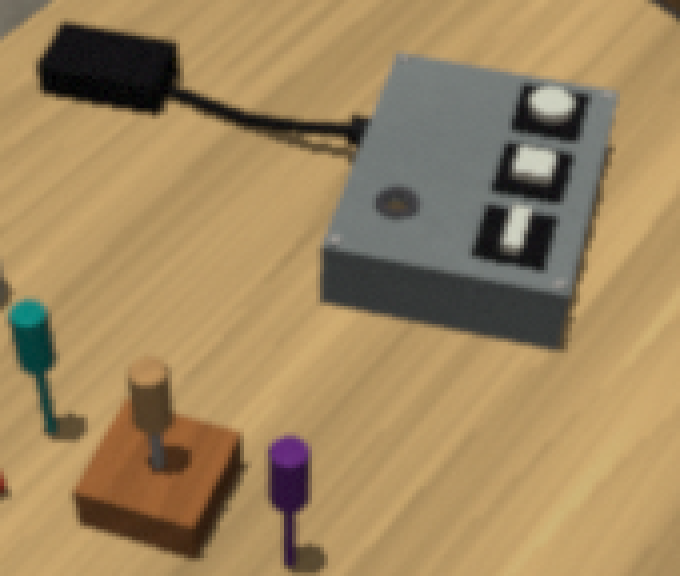

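The crops confirm the wooden-handled pin in the block. Round is the rightmost key, square the middle and bar the left one. Next I take precise centroids.

```bash
python3 - <<'E'
from workcell import bot, imaging
from h import *
from scipy.optimize import least_squares
t=imaging.read_camera("top");s=imaging.read_camera("side")
def comps(c,roi,f,n,z,mn=15):
    x0,y0,x1,y1=roi;m=f(c["img"][y0:y1,x0:x1].astype(int)).astype(np.uint8)
    k,l,st,ce=cv2.connectedComponentsWithStats(m)
    for i in range(1,k):
        if st[i,4]>=mn:
            u,v=ce[i]+[x0,y0];print(n,st[i].tolist(),u.round(1),v.round(1),plane(c,u,v,z).round(4))
print(t["img"][241,363],t["img"][228,350],t["img"][218,235],s["img"][262,287],s["img"][278,289])
comps(t,(325,228,400,262),lambda i:i.min(2)>155,"keys",.088)
comps(t,(324,210,345,230),lambda i:(i.mean(2)<95),"ring",.074)
comps(s,(338,195,360,216),lambda i:(i.mean(2)<75),"ringS",.074)
comps(t,(224,205,262,240),lambda i:(i[...,0]>150)&(i[...,1]>105),"handle",.155,5)
comps(s,(275,240,300,272),lambda i:(i[...,0]>0)&(i[...,1]*1.0>0.62*i[...,0])&(i.mean(2)<125),"handleS",.125,5)
# manual two-view of handle top
P=[(t,234.7,217.9),(s,287.2,252.2)]
r=least_squares(lambda X:np.concatenate([np.subtract(proj(c,X),(u,v)) for c,u,v in P]),[.55,.2,.15]);print("pin top",r.x,r.fun)
# box from keys
for n,c,u,v in(("ap",t,334.2,220.),("apS",s,250+398/4,150+203/3.6)):print(n,plane(c,u,v,.074))
# predicted aperture from keys (side)
E
```

```text
[178 178 182] [125 128 126] [181 136  85] [86 65 41] [70 66 63]
keys [56, 0, 10, 11, 82] 385.6 233.0 [ 0.5055 -0.2185  0.088 ]
keys [33, 8, 11, 11, 75] 362.9 241.3 [ 0.4828 -0.1544  0.088 ]
keys [9, 18, 13, 8, 50] 339.9 249.7 [ 0.4599 -0.0902  0.088 ]
ring [5, 5, 11, 11, 68] 333.8 219.8 [ 0.5438 -0.0744  0.074 ]
ringS [6, 7, 10, 8, 64] 348.8 205.9 [ 0.5435 -0.0728  0.074 ]
handle [0, 0, 38, 35, 414] 236.5 227.8 [0.5205 0.1828 0.155 ]
handle [33, 0, 5, 18, 53] 259.7 211.2 [0.5633 0.123  0.155 ]
handle [6, 8, 9, 8, 52] 234.0 216.6 [0.5494 0.1897 0.155 ]
handleS [1, 12, 24, 20, 260] 287.3 264.4 [0.5402 0.1998 0.125 ]
pin top [0.54675648 0.18819342 0.15518766] [-0.14306859 -0.24446399  0.24679565  0.04060185]
ap [ 0.54311235 -0.07562898  0.074     ]
apS [ 0.54075902 -0.07238895  0.074     ]
```

```bash
cat >> h.py <<'E'
def delta(st,X):
    from scipy.spatial.transform import Rotation as Ro
    return (Ro.from_rotvec(st["tcp_rot"]).inv().apply(np.array(X)-st["tool_pos"])/.5).round(4)
E
python3 - <<'E'
from workcell import bot
from h import *
s=bot.read_state()
for X in((.5055,-.2185,.11),(.5055,-.2185,.081),(.4825,-.1545,.11)):print(delta(s,X))
E
```

```text
[ 0.7555 -0.5479  0.1728]
[ 0.7555 -0.5479  0.2308]
[ 0.7639 -0.6837  0.173 ]
```

Emit:
step_arm --series '[{"x":0.755,"y":-0.548,"z":0.13,"grip":1},{"x":0.755,"y":-0.548,"z":0.13,"grip":1},{"x":0.755,"y":-0.548,"z":0.13,"grip":1},{"x":0.755,"y":-0.548,"z":0.13,"grip":1},{"x":0.755,"y":-0.548,"z":0.13,"grip":1},{"x":0.755,"y":-0.548,"z":0.13,"grip":1},{"x":0.755,"y":-0.548,"z":0.13,"grip":1},{"x":0.755,"y":-0.548,"z":0.13,"grip":1},{"x":0.755,"y":-0.548,"z":0.173,"grip":1},{"x":0.755,"y":-0.548,"z":0.173,"grip":1},{"x":0.755,"y":-0.548,"z":0.173,"grip":1},{"x":0.755,"y":-0.548,"z":0.173,"grip":1}]'

```text
validation failed for argument at $.se...
```

```bash
python3 - <<'E'
from workcell import bot,imaging
from h import *
s=bot.read_state();print(s["tool_pos"],s["tcp_rot"],s["wrist_force"],s["width"])
for X in((.5055,-.2185,.11),(.5055,-.2185,.081),(.4825,-.1545,.11)):print(delta(s,X))
c=imaging.read_camera("side");cv2.imwrite("pics/s2.png",cv2.resize(c["img"][120:270,320:470],None,fx=3.5,fy=3.5)[:,:,::-1])
E
```

```text
[ 0.26700296 -0.61963369  0.19617233] [-3.07601580e+00 -6.34443995e-01  1.68099791e-04] [-0.13308718 -0.36093125  0.37228216] 0.9996634089002667
[ 0.7555 -0.5479  0.1728]
[ 0.7555 -0.5479  0.2308]
[ 0.7639 -0.6837  0.173 ]
```

View pics/s2.png

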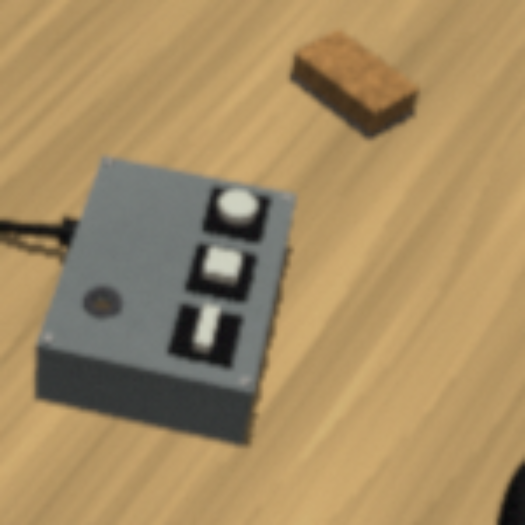

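The call was refused, and the picture shows the box unchanged with the round key at about (238,205) and no arm above it. I try one fully specified row.

Emit:
step_arm --series '[{"x":0.755,"y":-0.548,"z":0.13,"ax":0.0,"ay":0.0,"az":0.0,"grip":1.0}]'

```text
time: 0.45
tool_pos: [0.2905, -0.5817, 0.1907]
tcp_rot: [3.074, 0.626, -0.001]
wrist_force: [1.3, -0.7, -0.0]
width: 0.858
grip_force: 0.0
```

Emit:
step_arm --series '[{"x":0.675,"y":-0.49,"z":0.116,"ax":0.0,"ay":0.0,"az":0.0,"grip":1.0},{"x":0.675,"y":-0.49,"z":0.116,"ax":0.0,"ay":0.0,"az":0.0,"grip":1.0},{"x":0.675,"y":-0.49,"z":0.116,"ax":0.0,"ay":0.0,"az":0.0,"grip":1.0},{"x":0.675,"y":-0.49,"z":0.116,"ax":0.0,"ay":0.0,"az":0.0,"grip":1.0},{"x":0.675,"y":-0.49,"z":0.116,"ax":0.0,"ay":0.0,"az":0.0,"grip":1.0},{"x":0.675,"y":-0.49,"z":0.116,"ax":0.0,"ay":0.0,"az":0.0,"grip":1.0},{"x":0.675,"y":-0.49,"z":0.116,"ax":0.0,"ay":0.0,"az":0.0,"grip":1.0},{"x":0.675,"y":-0.49,"z":0.116,"ax":0.0,"ay":0.0,"az":0.0,"grip":1.0},{"x":0.675,"y":-0.49,"z":0.116,"ax":0.0,"ay":0.0,"az":0.0,"grip":1.0},{"x":0.675,"y":-0.49,"z":0.159,"ax":0.0,"ay":0.0,"az":0.0,"grip":1.0},{"x":0.675,"y":-0.49,"z":0.159,"ax":0.0,"ay":0.0,"az":0.0,"grip":1.0}]'

```text
time: 1.55
tool_pos: [0.5037, -0.2168, 0.1078]
tcp_rot: [-3.073, -0.637, 0.006]
wrist_force: [-0.7, 0.2, -1.5]
width: -0.001
grip_force: 0.0
```

```bash
python3 - <<'E'
from workcell import bot,imaging
from h import *
s=bot.read_state();print(s["time"],s["tool_pos"],s["tcp_rot"],s["wrist_force"],s["width"])
for X in((.5055,-.2185,.11),(.5055,-.2185,.081),(.4825,-.1545,.11)):print(delta(s,X))
c=imaging.read_camera("side");cv2.imwrite("pics/s3.png",cv2.resize(c["img"][120:270,320:470],None,fx=3.5,fy=3.5)[:,:,::-1])
E
```

```text
1.55 [ 0.50373019 -0.21679636  0.10778394] [-3.07323511 -0.63729781  0.0063318 ] [-0.70662986  0.16722405 -1.51418259] -0.0007666103712784903
[ 0.0019  0.0045 -0.0045]
[0.0021 0.0047 0.0535]
[ 0.0106 -0.1312 -0.004 ]
```

View pics/s3.png

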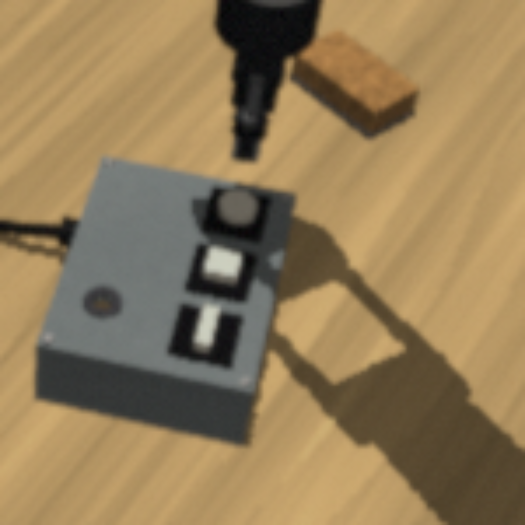

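The picture shows the shut fingers ending near crop (245,158), above the shaded round cap at (238,205). I check that against the projected TCP.

```bash
python3 - <<'E'
from workcell import bot,imaging
from h import *
s=bot.read_state();print(s["time"],s["tool_pos"],s["joint_vel"])
for n in("side","top"):
    c=imaging.read_camera(n)
    for dz in(0,.02,.04,.06):print(n,dz,np.round(proj(c,s["tool_pos"]+[0,0,dz]),1))
    if n=="side":print(c["img"][155:180,389].mean(1).round().tolist())
E
```

```text
1.6 [ 0.5041058  -0.21772791  0.10890255] [-0.02093946 -0.01632041 -0.03003775 -0.00074033  0.00260789 -0.00099379]
side 0 [388.4 172.6]
side 0.02 [389.2 167.6]
side 0.04 [390.1 162.4]
side 0.06 [390.9 157.1]
[20.0, 9.0, 10.0, 16.0, 17.0, 15.0, 13.0, 15.0, 16.0, 43.0, 106.0, 150.0, 161.0, 161.0, 161.0, 160.0, 151.0, 118.0, 68.0, 78.0, 97.0, 97.0, 99.0, 98.0, 98.0]
top 0 [386.7 233.5]
top 0.02 [388.1 233.4]
top 0.04 [389.6 233.4]
top 0.06 [391.1 233.3]
```

Emit:
step_arm --series '[{"x":0.002,"y":0.003,"z":0.02,"ax":0.0,"ay":0.0,"az":0.0,"grip":1.0},{"x":0.002,"y":0.003,"z":0.036,"ax":0.0,"ay":0.0,"az":0.0,"grip":1.0},{"x":0.002,"y":0.003,"z":0.046,"ax":0.0,"ay":0.0,"az":0.0,"grip":1.0},{"x":0.002,"y":0.003,"z":0.046,"ax":0.0,"ay":0.0,"az":0.0,"grip":1.0}]'

```text
time: 2.1
tool_pos: [0.5058, -0.2196, 0.0859]
tcp_rot: [-3.076, -0.633, 0.003]
wrist_force: [-0.4, 1.1, 0.3]
width: 0.001
grip_force: 0.0
```

```bash
python3 - <<'E'
from workcell import bot,imaging
from h import *
s=bot.read_state();print(s["time"],s["tool_pos"],s["wrist_force"])
a=imaging.read_camera("side");b=imaging.read_camera("top")
cv2.imwrite("pics/s4.png",np.hstack([cv2.resize(a["img"][130:230,340:440],None,fx=4,fy=4),cv2.resize(b["img"][185:285,320:420],None,fx=4,fy=4)])[:,:,::-1])
E
```

```text
2.1 [ 0.50578247 -0.21960612  0.08592709] [-0.35723066  1.14960511  0.28648591]
```

View pics/s4.png

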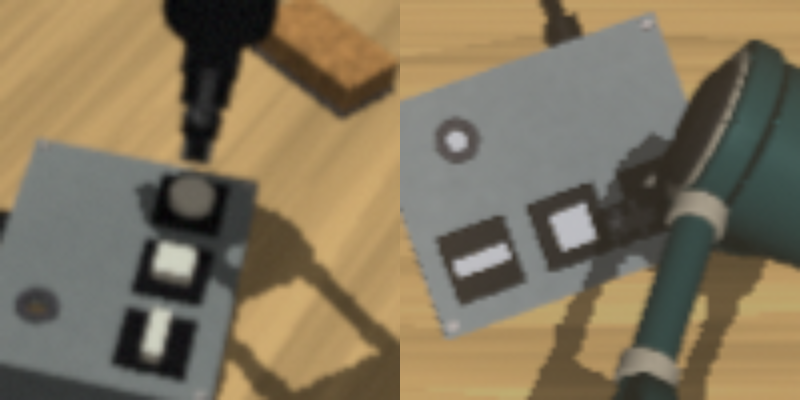

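The crop shows the finger end at (197,160) on the side, still apart from the cap at (192,195), with no contact force. I descend in small steps watching the force.

Emit:
step_arm --series '[{"x":0.0,"y":-0.001,"z":0.005,"ax":0.0,"ay":0.0,"az":0.0,"grip":1.0},{"x":0.0,"y":-0.001,"z":0.008,"ax":0.0,"ay":0.0,"az":0.0,"grip":1.0}]'

```text
time: 2.4
tool_pos: [0.5069, -0.2193, 0.0834]
tcp_rot: [3.077, 0.635, 0.001]
wrist_force: [-0.4, -0.1, 0.8]
width: -0.001
grip_force: 0.0
```

```bash
python3 - <<'E'
from workcell import bot,imaging
from h import *
s=bot.read_state();print(s["time"],s["tool_pos"],s["wrist_force"],s["torque"],s["q"])
b=imaging.read_camera("top");a=imaging.read_camera("side")
p=np.array([.267,-.62,.197])
for dz in(0,.019,.05,.1,.15):print(dz,np.round(proj(b,p+[0,0,dz]),1))
im=cv2.imread("pics/top0.png");o=cv2.resize(im[300:400,530:640],None,fx=4,fy=4)
cv2.imwrite("pics/c5.png",np.hstack([o,cv2.resize(a["img"][130:230,340:440],None,fx=3.5,fy=4)[:,:,::-1]]))
E
```

```text
2.4 [ 0.50688513 -0.21934737  0.08340263] [-0.42393552 -0.13955199  0.77585394] [-0.00483557  0.0109337  -0.00864667] [-4.53521062e-01  1.32116730e-01  1.98142644e+00  2.97838003e-05
  1.02755188e+00  7.10413632e-01]
0 [558.2 329.2]
0.019 [563.2 331.1]
0.05 [572.  334.5]
0.1 [587.5 340.4]
0.15 [605.  347.2]
```

View pics/c5.png

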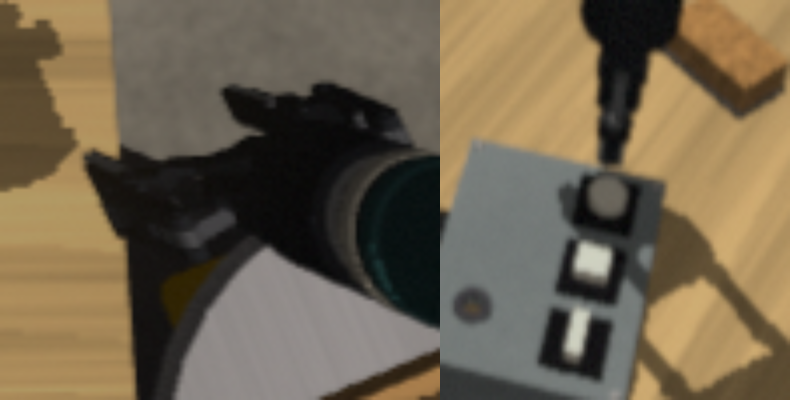

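Both views put the shut fingertips about 30 mm behind the reported TCP: the start tips' midpoint was near (569,331) in the top view against a predicted (558,329). The lateral position looks right, so I descend further and stop by force.

Emit:
step_arm --series '[{"x":0.0,"y":0.0,"z":0.02,"ax":0.0,"ay":0.0,"az":0.0,"grip":1.0},{"x":0.0,"y":0.0,"z":0.036,"ax":0.0,"ay":0.0,"az":0.0,"grip":1.0},{"x":0.0,"y":0.0,"z":0.042,"ax":0.0,"ay":0.0,"az":0.0,"grip":1.0},{"x":0.0,"y":0.0,"z":0.042,"ax":0.0,"ay":0.0,"az":0.0,"grip":1.0}]'

```text
time: 2.9
tool_pos: [0.5058, -0.2189, 0.061]
tcp_rot: [-3.075, -0.634, 0.003]
wrist_force: [0.5, -0.6, 0.6]
width: 0.001
grip_force: 0.0
```

Emit:
step_arm --series '[{"x":0.0,"y":0.0,"z":0.006,"ax":0.0,"ay":0.0,"az":0.0,"grip":1.0},{"x":0.0,"y":0.0,"z":0.01,"ax":0.0,"ay":0.0,"az":0.0,"grip":1.0},{"x":0.0,"y":0.0,"z":0.01,"ax":0.0,"ay":0.0,"az":0.0,"grip":1.0}]'

```text
time: 3.2
tool_pos: [0.5066, -0.2193, 0.0571]
tcp_rot: [-3.077, -0.635, 0.0]
wrist_force: [-0.0, -0.4, 0.4]
width: 0.001
grip_force: 0.0
```

Emit:
step_arm --series '[{"x":0.0,"y":0.0,"z":0.003,"ax":0.0,"ay":0.0,"az":0.0,"grip":1.0},{"x":0.0,"y":0.0,"z":0.006,"ax":0.0,"ay":0.0,"az":0.0,"grip":1.0},{"x":0.0,"y":0.0,"z":0.006,"ax":0.0,"ay":0.0,"az":0.0,"grip":1.0}]'

```text
time: 3.5
tool_pos: [0.5066, -0.2193, 0.0541]
tcp_rot: [-3.077, -0.634, 0.0]
wrist_force: [-0.6, -0.7, -0.4]
width: 0.001
grip_force: 0.0
```

Emit:
step_arm --series '[{"x":0.0,"y":0.0,"z":0.003,"ax":0.0,"ay":0.0,"az":0.0,"grip":1.0},{"x":0.0,"y":0.0,"z":0.006,"ax":0.0,"ay":0.0,"az":0.0,"grip":1.0},{"x":0.0,"y":0.0,"z":0.006,"ax":0.0,"ay":0.0,"az":0.0,"grip":1.0}]'

```text
time: 3.8
tool_pos: [0.5069, -0.2194, 0.0514]
tcp_rot: [3.077, 0.635, 0.0]
wrist_force: [-1.1, 0.1, 3.0]
width: -0.003
grip_force: 1.1
```

```bash
python3 - <<'E'
from workcell import bot,imaging
from h import *
s=bot.read_state();print(s["time"],s["tool_pos"],s["wrist_force"])
b=imaging.read_camera("top");a=imaging.read_camera("side")
for dz in(0,.03,.04):print(np.round(proj(a,s["tool_pos"]+[0,0,dz]),1))
cv2.imwrite("pics/c6.png",np.hstack([cv2.resize(a["img"][140:215,350:425],None,fx=5,fy=5),cv2.resize(b["img"][200:275,345:420],None,fx=5,fy=5)])[:,:,::-1])
E
```

```text
3.8 [ 0.50687181 -0.21937968  0.05141598] [-1.13743008  0.13295797  2.95552209]
[385.7 185.7]
[386.8 178.6]
[387.2 176.2]
```

View pics/c6.png

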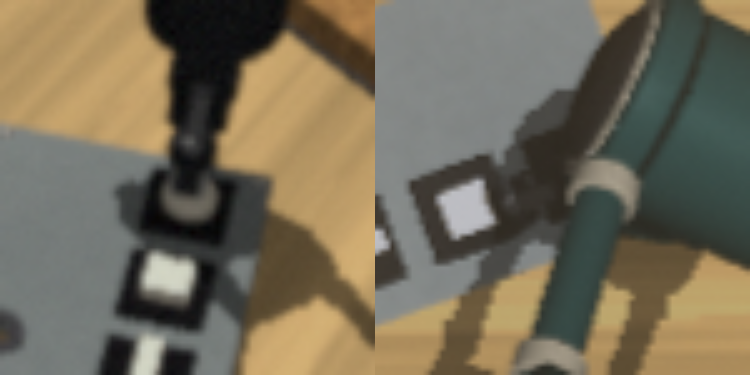

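Contact made: the finger stands on the round cap at crop (188,190) with 3 N. The tip offset is about 35 mm. I press on until the force climbs past the 4 N stop.

Emit:
step_arm --series '[{"x":0.0,"y":0.0,"z":0.004,"ax":0.0,"ay":0.0,"az":0.0,"grip":1.0},{"x":0.0,"y":0.0,"z":0.008,"ax":0.0,"ay":0.0,"az":0.0,"grip":1.0},{"x":0.0,"y":0.0,"z":0.008,"ax":0.0,"ay":0.0,"az":0.0,"grip":1.0}]'

```text
time: 4.2
tool_pos: [0.5069, -0.2194, 0.0475]
tcp_rot: [3.077, 0.635, 0.001]
wrist_force: [-0.5, 0.1, 4.7]
width: 0.001
grip_force: 1.9
```

Emit:
step_arm --series '[{"x":0.0,"y":0.0,"z":0.004,"ax":0.0,"ay":0.0,"az":0.0,"grip":1.0},{"x":0.0,"y":0.0,"z":0.004,"ax":0.0,"ay":0.0,"az":0.0,"grip":1.0}]'

```text
time: 4.4
tool_pos: [0.507, -0.2195, 0.0473]
tcp_rot: [3.077, 0.635, 0.0]
wrist_force: [-5.8, 2.1, 15.1]
width: 0.0
grip_force: 7.6
```

Round key bottomed out at 15 N (reported z 0.0473, tip offset 35 mm). I release it and go to the square key.

Emit:
step_arm --series '[{"x":0.0,"y":0.0,"z":-0.07,"ax":0.0,"ay":0.0,"az":0.0,"grip":1.0},{"x":0.0,"y":0.0,"z":-0.07,"ax":0.0,"ay":0.0,"az":0.0,"grip":1.0},{"x":0.006,"y":-0.139,"z":-0.07,"ax":0.0,"ay":0.0,"az":0.0,"grip":1.0},{"x":0.006,"y":-0.139,"z":-0.07,"ax":0.0,"ay":0.0,"az":0.0,"grip":1.0},{"x":0.006,"y":-0.139,"z":-0.04,"ax":0.0,"ay":0.0,"az":0.0,"grip":1.0},{"x":0.006,"y":-0.139,"z":-0.03,"ax":0.0,"ay":0.0,"az":0.0,"grip":1.0},{"x":0.006,"y":-0.139,"z":-0.03,"ax":0.0,"ay":0.0,"az":0.0,"grip":1.0}]'

```text
time: 5.1
tool_pos: [0.4808, -0.1539, 0.0588]
tcp_rot: [-3.075, -0.635, 0.004]
wrist_force: [-0.5, 0.7, -0.4]
width: 0.002
grip_force: 0.0
```

```bash
python3 - <<'E'
from workcell import bot
from h import *
s=bot.read_state();print(s["time"],s["tool_pos"],s["wrist_force"])
for X in((.4825,-.1545,.055),(.4825,-.1545,.047)):print(delta(s,X))
E
```

```text
5.1 [ 0.48078763 -0.15385114  0.05883022] [-0.50648818  0.68290792 -0.43147497]
[0.0026 0.0026 0.0077]
[0.0027 0.0026 0.0237]
```

Emit:
step_arm --series '[{"x":0.002,"y":0.002,"z":0.012,"ax":0.0,"ay":0.0,"az":0.0,"grip":1.0},{"x":0.002,"y":0.002,"z":0.018,"ax":0.0,"ay":0.0,"az":0.0,"grip":1.0},{"x":0.002,"y":0.002,"z":0.024,"ax":0.0,"ay":0.0,"az":0.0,"grip":1.0},{"x":0.002,"y":0.002,"z":0.03,"ax":0.0,"ay":0.0,"az":0.0,"grip":1.0},{"x":0.002,"y":0.002,"z":0.03,"ax":0.0,"ay":0.0,"az":0.0,"grip":1.0}]'

```text
time: 5.6
tool_pos: [0.4843, -0.1555, 0.0473]
tcp_rot: [3.076, 0.634, 0.002]
wrist_force: [-3.2, 0.8, 12.5]
width: 0.002
grip_force: 6.4
```

Square key bottomed out at 12.5 N. I lift, open, and move over the pin.

Emit:
step_arm --series '[{"x":0.0,"y":0.0,"z":-0.1,"ax":0.0,"ay":0.0,"az":0.0,"grip":1.0},{"x":0.0,"y":0.0,"z":-0.21,"ax":0.0,"ay":0.0,"az":0.0,"grip":1.0},{"x":0.0,"y":0.0,"z":-0.21,"ax":0.0,"ay":0.0,"az":0.0,"grip":-1.0},{"x":0.39,"y":-0.58,"z":-0.21,"ax":0.0,"ay":0.0,"az":0.0,"grip":-1.0},{"x":0.39,"y":-0.58,"z":-0.21,"ax":0.0,"ay":0.0,"az":0.0,"grip":-1.0},{"x":0.39,"y":-0.58,"z":-0.21,"ax":0.0,"ay":0.0,"az":0.0,"grip":-1.0},{"x":0.39,"y":-0.58,"z":-0.21,"ax":0.0,"ay":0.0,"az":0.0,"grip":-1.0},{"x":0.39,"y":-0.58,"z":-0.21,"ax":0.0,"ay":0.0,"az":0.0,"grip":-1.0},{"x":0.39,"y":-0.58,"z":-0.21,"ax":0.0,"ay":0.0,"az":0.0,"grip":-1.0},{"x":0.39,"y":-0.58,"z":-0.21,"ax":0.0,"ay":0.0,"az":0.0,"grip":-1.0},{"x":0.39,"y":-0.58,"z":-0.21,"ax":0.0,"ay":0.0,"az":0.0,"grip":-1.0},{"x":0.39,"y":-0.58,"z":-0.21,"ax":0.0,"ay":0.0,"az":0.0,"grip":-1.0}]'

```text
time: 6.8
tool_pos: [0.5471, 0.1895, 0.1494]
tcp_rot: [3.075, 0.639, -0.002]
wrist_force: [0.3, -0.6, 0.3]
width: 1.0
grip_force: 0.0
```

```bash
python3 - <<'E'
from workcell import bot,imaging
from h import *
a=imaging.read_camera("side");s=bot.read_state();print(s["time"],s["tool_pos"],s["width"])
print(delta(s,(.548,.189,.072)))
cv2.imwrite("pics/c7.png",cv2.resize(a["img"][190:310,220:380],None,fx=3.5,fy=3.5)[:,:,::-1])
E
```

```text
6.85 [0.54699515 0.18828846 0.14940238] 1.000950686318837
[ 0.0027 -0.0006  0.1548]
```

View pics/c7.png

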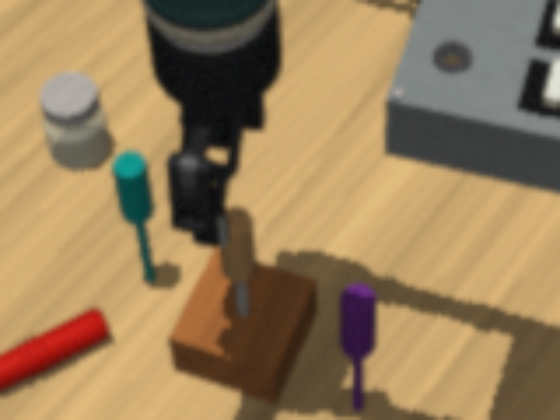

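The picture shows the open gripper over the wooden pin (crop 235,230), with the turquoise one (135,185) and the purple one (357,320) clear of the fingers. I descend and grasp.

Emit:
step_arm --series '[{"x":0.002,"y":0.0,"z":0.08,"ax":0.0,"ay":0.0,"az":0.0,"grip":-1.0},{"x":0.002,"y":0.0,"z":0.13,"ax":0.0,"ay":0.0,"az":0.0,"grip":-1.0},{"x":0.002,"y":0.0,"z":0.162,"ax":0.0,"ay":0.0,"az":0.0,"grip":-1.0},{"x":0.002,"y":0.0,"z":0.162,"ax":0.0,"ay":0.0,"az":0.0,"grip":-1.0}]'

```text
time: 7.25
tool_pos: [0.546, 0.1868, 0.0663]
tcp_rot: [3.077, 0.631, -0.009]
wrist_force: [0.0, 0.5, -0.4]
width: 0.998
grip_force: 0.0
```

Emit:
step_arm --series '[{"x":0.0,"y":0.0,"z":0.0,"ax":0.0,"ay":0.0,"az":0.0,"grip":1.0},{"x":0.0,"y":0.0,"z":0.0,"ax":0.0,"ay":0.0,"az":0.0,"grip":1.0},{"x":0.0,"y":0.0,"z":0.0,"ax":0.0,"ay":0.0,"az":0.0,"grip":1.0},{"x":0.0,"y":0.0,"z":0.0,"ax":0.0,"ay":0.0,"az":0.0,"grip":1.0},{"x":0.0,"y":0.0,"z":0.0,"ax":0.0,"ay":0.0,"az":0.0,"grip":1.0},{"x":0.0,"y":0.0,"z":0.0,"ax":0.0,"ay":0.0,"az":0.0,"grip":1.0},{"x":0.0,"y":0.0,"z":0.0,"ax":0.0,"ay":0.0,"az":0.0,"grip":1.0},{"x":0.0,"y":0.0,"z":0.0,"ax":0.0,"ay":0.0,"az":0.0,"grip":1.0}]' --force 60

```text
time: 8.05
tool_pos: [0.5494, 0.1896, 0.0706]
tcp_rot: [-3.076, -0.635, -0.003]
wrist_force: [-1.5, 1.5, 5.4]
width: 0.264
grip_force: 58.6
```

Emit:
step_arm --series '[{"x":0.0,"y":0.0,"z":-0.08,"ax":0.0,"ay":0.0,"az":0.0,"grip":1.0},{"x":0.0,"y":0.0,"z":-0.16,"ax":0.0,"ay":0.0,"az":0.0,"grip":1.0},{"x":0.0,"y":0.0,"z":-0.2,"ax":0.0,"ay":0.0,"az":0.0,"grip":1.0},{"x":-0.07,"y":0.16,"z":-0.2,"ax":0.0,"ay":0.0,"az":0.0,"grip":1.0},{"x":-0.14,"y":0.32,"z":-0.2,"ax":0.0,"ay":0.0,"az":0.0,"grip":1.0},{"x":-0.218,"y":0.48,"z":-0.2,"ax":0.0,"ay":0.0,"az":0.0,"grip":1.0},{"x":-0.218,"y":0.48,"z":-0.2,"ax":0.0,"ay":0.0,"az":0.0,"grip":1.0},{"x":-0.218,"y":0.48,"z":-0.2,"ax":0.0,"ay":0.0,"az":0.0,"grip":1.0},{"x":-0.218,"y":0.48,"z":-0.2,"ax":0.0,"ay":0.0,"az":0.0,"grip":1.0},{"x":-0.218,"y":0.48,"z":-0.2,"ax":0.0,"ay":0.0,"az":0.0,"grip":1.0}]'

```text
time: 9.05
tool_pos: [0.5429, -0.0764, 0.1689]
tcp_rot: [-3.078, -0.629, 0.001]
wrist_force: [-0.3, 0.6, -0.3]
width: 0.267
grip_force: 59.6
```

```bash
python3 - <<'E'
from workcell import bot,imaging
from h import *
a=imaging.read_camera("side");b=imaging.read_camera("top");s=bot.read_state();print(s["time"],s["tool_pos"],s["tcp_rot"],s["width"],s["grip_force"])
print(delta(s,(.5445,-.074,s["tool_pos"][2])))
old=cv2.imread("pics/side0.png")[:,:,::-1].astype(int)
p=s["tool_pos"];
for h in(-.07,-.0606,-.05,-.04,-.03,-.02,-.01,0,.02):
    u,v=proj(a,p+[0,0,h]);r=int(round(v));d=np.abs(a["img"][r].astype(int)-old[r]).sum(1)
    c0=int(round(u));print(h,round(u,1),r,d[c0-12:c0+13].tolist())
E
```

```text
9.15 [ 0.543118   -0.07382194  0.16887548] [-3.07597794e+00 -6.33313979e-01  8.18518561e-04] 0.2667755384583953 59.57471251487732
[ 0.0024  0.0014 -0.    ]
-0.07 349.5 200 [6, 4, 9, 4, 8, 8, 2, 7, 54, 159, 182, 187, 188, 182, 191, 188, 190, 190, 186, 183, 197, 195, 192, 187, 191]
-0.0606 349.6 197 [2, 2, 5, 7, 7, 4, 7, 5, 7, 27, 97, 165, 162, 183, 182, 196, 195, 196, 184, 189, 193, 188, 193, 183, 187]
-0.05 349.8 195 [9, 2, 5, 4, 4, 2, 4, 8, 2, 7, 39, 133, 145, 139, 131, 177, 190, 190, 190, 187, 183, 187, 189, 192, 189]
-0.04 350.0 192 [1, 3, 4, 6, 1, 1, 3, 1, 4, 10, 32, 102, 146, 121, 49, 36, 95, 180, 183, 189, 184, 194, 191, 183, 195]
-0.03 350.2 190 [1, 12, 3, 1, 5, 6, 7, 4, 2, 8, 25, 80, 138, 133, 79, 14, 28, 90, 178, 189, 184, 186, 193, 193, 184]
-0.02 350.4 187 [4, 5, 3, 2, 1, 5, 7, 4, 4, 1, 9, 55, 137, 145, 86, 15, 6, 2, 28, 40, 15, 9, 6, 6, 32]
-0.01 350.6 185 [1, 7, 1, 2, 5, 3, 5, 3, 0, 6, 48, 135, 150, 98, 31, 2, 7, 5, 7, 3, 2, 2, 4, 3, 1]
0 350.7 182 [7, 2, 2, 3, 1, 2, 4, 4, 7, 5, 37, 127, 158, 120, 58, 4, 1, 2, 1, 5, 1, 3, 4, 4, 9]
0.02 351.1 176 [2, 1, 2, 1, 4, 5, 4, 17, 62, 115, 154, 215, 234, 253, 221, 154, 107, 54, 5, 4, 5, 8, 4, 3, 4]
```

Emit:
step_arm --series '[{"x":0.003,"y":0.001,"z":0.03,"ax":0.0,"ay":0.0,"az":0.0,"grip":1.0},{"x":0.003,"y":0.001,"z":0.05,"ax":0.0,"ay":0.0,"az":0.0,"grip":1.0},{"x":0.003,"y":0.001,"z":0.065,"ax":0.0,"ay":0.0,"az":0.0,"grip":1.0},{"x":0.003,"y":0.001,"z":0.078,"ax":0.0,"ay":0.0,"az":0.0,"grip":1.0},{"x":0.003,"y":0.001,"z":0.078,"ax":0.0,"ay":0.0,"az":0.0,"grip":1.0}]'

```text
time: 9.65
tool_pos: [0.5438, -0.0737, 0.1285]
tcp_rot: [-3.075, -0.636, 0.004]
wrist_force: [0.0, -0.5, -0.1]
width: 0.267
grip_force: 59.6
```

Emit:
step_arm --series '[{"x":0.0,"y":0.0,"z":0.012,"ax":0.0,"ay":0.0,"az":0.0,"grip":1.0},{"x":0.0,"y":0.0,"z":0.022,"ax":0.0,"ay":0.0,"az":0.0,"grip":1.0},{"x":0.0,"y":0.0,"z":0.03,"ax":0.0,"ay":0.0,"az":0.0,"grip":1.0},{"x":0.0,"y":0.0,"z":0.03,"ax":0.0,"ay":0.0,"az":0.0,"grip":1.0}]'

```text
time: 10.05
tool_pos: [0.5444, -0.0744, 0.1145]
tcp_rot: [-3.076, -0.634, 0.002]
wrist_force: [-0.1, -0.7, -1.3]
width: 0.268
grip_force: 59.6
```

Emit:
step_arm --series '[{"x":0.0,"y":0.0,"z":0.006,"ax":0.0,"ay":0.0,"az":0.0,"grip":1.0},{"x":0.0,"y":0.0,"z":0.006,"ax":0.0,"ay":0.0,"az":0.0,"grip":1.0}]'

```text
time: 10.25
tool_pos: [0.5448, -0.0744, 0.1121]
tcp_rot: [-3.077, -0.634, 0.0]
wrist_force: [0.9, 0.1, -0.4]
width: 0.265
grip_force: 59.6
```

Emit:
step_arm --series '[{"x":0.0,"y":0.0,"z":0.004,"ax":0.0,"ay":0.0,"az":0.0,"grip":1.0},{"x":0.0,"y":0.0,"z":0.008,"ax":0.0,"ay":0.0,"az":0.0,"grip":1.0},{"x":0.0,"y":0.0,"z":0.008,"ax":0.0,"ay":0.0,"az":0.0,"grip":1.0}]'

```text
time: 10.55
tool_pos: [0.5452, -0.0744, 0.1083]
tcp_rot: [3.077, 0.635, 0.001]
wrist_force: [0.6, -0.6, 1.4]
width: 0.267
grip_force: 59.8
```

Emit:
step_arm --series '[{"x":0.0,"y":0.0,"z":0.003,"ax":0.0,"ay":0.0,"az":0.0,"grip":1.0},{"x":0.0,"y":0.0,"z":0.006,"ax":0.0,"ay":0.0,"az":0.0,"grip":1.0},{"x":0.0,"y":0.0,"z":0.006,"ax":0.0,"ay":0.0,"az":0.0,"grip":1.0}]'

```text
time: 10.85
tool_pos: [0.5452, -0.0744, 0.1054]
tcp_rot: [3.077, 0.635, 0.001]
wrist_force: [-0.3, -0.5, 2.1]
width: 0.265
grip_force: 59.8
```

Emit:
step_arm --series '[{"x":0.0,"y":0.0,"z":0.004,"ax":0.0,"ay":0.0,"az":0.0,"grip":1.0},{"x":0.0,"y":0.0,"z":0.007,"ax":0.0,"ay":0.0,"az":0.0,"grip":1.0},{"x":0.0,"y":0.0,"z":0.007,"ax":0.0,"ay":0.0,"az":0.0,"grip":1.0}]'

```text
time: 11.15
tool_pos: [0.5455, -0.0744, 0.1026]
tcp_rot: [3.077, 0.635, 0.001]
wrist_force: [-0.9, 0.6, 6.0]
width: 0.266
grip_force: 60.6
```

Emit:
step_arm --series '[{"x":0.0,"y":0.0,"z":0.003,"ax":0.0,"ay":0.0,"az":0.0,"grip":1.0},{"x":0.0,"y":0.0,"z":0.003,"ax":0.0,"ay":0.0,"az":0.0,"grip":1.0},{"x":0.0,"y":0.0,"z":0.003,"ax":0.0,"ay":0.0,"az":0.0,"grip":1.0}]'

```text
time: 11.45
tool_pos: [0.5459, -0.0743, 0.1024]
tcp_rot: [3.076, 0.634, 0.003]
wrist_force: [-2.8, 1.5, 12.0]
width: 0.265
grip_force: 61.2
```

The profile matches the button: contact, about 6 mm of spring travel, then a hard stop at a steady 12 N. I hand in.

```bash
python3 -c "
from workcell import bot
s=bot.read_state();print(s['time'],s['wrist_force'],s['grip_force']);print(bot.finish_job())"
```

```text
11.45 [-2.79708337  1.45135345 12.02567567] 61.154723167419434
the job is handed in; nothing more can be done
None
```

I pressed the round key fully and released it, did the same with the square key, and handed the job in at 11.45 s with the gripped pin holding the reset button fully down (12 N, judged by force and travel, with no camera check of the final fit).

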